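Uncap the silver cleaner

TASK

Open the oblong bottle of silver cleaner standing in the bench rack: it has a push-and-turn safety cap, so press the cap down against its spring, keep it pressed while you twist it about a quarter turn anticlockwise (seen from above), then lift it off. Finish while still holding the cap: keep it gripped, level and still straight above the open neck, about five centimetres clear of it, so that any drips fall back into the bottle. Leave the bottle standing upright in its bay and do not disturb the other things on the counter.

Things in the scene. Friction and masses are not known exactly. Their poses are not given: they have to be found in the camera images.
- cap_center (a point): Push-and-turn safety cap: ribbed grey plastic, 45 mm across, 25 mm high, 50 g, on the oblong bottle. Point on its axis, half-way up; z up, x through its two inner lugs. Locked, it neither turns nor lifts. Pressed 4 mm or more it turns anticlockwise (never clockwise): free from 55 to 115 degrees, stopped at about 125; then it lifts off. Grip the sides with 40 N or more lest it slip when pressed.
- cap_liner (a joint): Sprung disc inside the cap that bears on the neck's rim. Value in m: how far the cap is pressed down from its locked height (0 locked; over 0.0035 frees the turn; 0.006 when the cap bottoms on the neck's collar; about -0.0015 once the cap is off). The spring pushes up with 7 N at 0 and 15 N at 0.006.
- bottle_mouth (a point): Centre of the rim of the oblong bottle's neck (white plastic, plain label; body 65 x 93 mm, 110 mm high; rim 160 mm above its foot; neck 24 mm across with a 42 mm collar 17 mm below the rim; about 0.55 kg, not lifted). z is up, x along the body's short side. With the cap locked, the cap's centre is 1.5 mm above this point. Nothing else stands within 45 mm of the axis at the cap's height.
- rack: Low steel bottle rack, 74 mm deep, 300 mm long and 45 mm high, screwed to the counter, with three bays in a row along its y axis (bay centres 99 mm apart, floor 3 mm thick). Origin at the centre of its underside. The oblong bottle fits one of the bays closely (any of the three), so that it cannot turn.
- polish_center (a point): A round white squeeze bottle with a flip top, 62 mm across and 122 mm high, standing in another bay; leave it. Point at its centre, half-way up.
- tin_center (a point): A low round aluminium tin, 66 mm across and 54 mm high, standing in another bay; leave it. Point at its centre, half-way up.
- bowl: A steel rinsing bowl, 120 mm across and 50 mm high, behind the rack; leave it. Origin at the centre of its underside.
- brush: A wooden silver brush, 180 mm long and 34 mm high, lying bristles down behind the rack; leave it. Origin at bristle level, half-way along; handle to its -x.
- spoon: A silver spoon, 185 mm long, lying between the robot and the rack; leave it. Origin on its underside near the middle; bowl to its +x.
Mind the look-alikes: they are no part of the job. Of the things that look like the part that bears cap_center, the smallest one is meant.

How it is judged:
By the outcome, as a careful person would: the job done as asked, in the order asked, and still so for the second after the job is handed in, while the arm keeps its last pose, push and grip.
It also fails if it takes over 32 s, if anything falls off the work surface, if the arm or the gripper's body presses on something with over 40 N, if the wrist force passes 120 N, or if a joint passes its speed limit or range.

ROBOT

A 6-joint arm with a two-finger parallel gripper is mounted at the origin on the work surface. World frame = base frame: x ahead of the robot, y to its left, z up, the work surface at z = 0. Lengths are in m, angles in rad, forces in N, time in s.
With the tool pointing down it reaches from about 0.3 to 0.875 m from the base axis. Payload 6.4 kg.
Tool frame: the origin (TCP) lies between the finger pads; the fingertips stand 19 mm ahead of it and the grasp point (between the pads) is the TCP; x points along the fingers, y is the direction in which the jaws open and shut, and the axes are right-handed (so a half turn about x gives the same grasp; the last joint's range is limited). The gripper opens to 88 mm and grips with 3 to 60 N. Pads are 18 mm wide; open, the fingers measure 123 mm over their backs; the gripper's body (75 mm by 187 mm) begins 45 mm behind the grasp point.
Start: joints at [-1.469, 0.181, 1.607, -0, 1.354, -0.206], TCP at [0.174, -0.548, 0.258] pointing down, gripper open.
Joint ranges: [-2.99, 2.99], [-0.89, 2.07], [0.3, 2.58], [-1.14, 4.28], [0, 2.63], [-3.12, 3.12]. Speed limits (rad/s): [2.57, 2.57, 3.01, 3.14, 3.14, 3.14].

INTERFACE

Orientations are given as a unit quaternion [x, y, z, w].
In Python, from bench import r, get_image gives the robot as it stands. Calls block until the motion is done:
- r.goto(position, orientation): joint-space move of the TCP to a pose.
- r.move_l(position, orientation=None, max_speed=0.15): straight line of the TCP; orientation=None keeps the orientation; max_speed is the mean speed in m/s.
- r.move_joints(angles): joint-space move.
- r.ungrasp() and r.grasp(force=None): open the fingers fully, or close them until they stop; force is the grip in N (None keeps the last).
- r.hold(seconds).
- r.ik(position, orientation): joint angles nearest the present ones, or None.
- r.get_obs(): the state.
- get_image(name): name is "scene" or "top" or "wrist"; returns a dict with "img" (420x560x3 uint8, red, green, blue), "camera_matrix" (3x3 intrinsics, pixels), "k1" (the pictures are not rectified: a ray, as slopes to the right and down, at radius r is drawn at 1 + k1 r^2 times it, then the intrinsics apply), "rvec" (rotation vector, rad) and "tvec" (3), from world to camera coordinates, as OpenCV has them. Camera axes: x right, y down, z forward; pixel columns grow to the right and rows downward; lengths in m; the calibration is good to about 2 mm. A picture is of the moment at which its call begins. There is no depth.
A pose or a line that the arm cannot do raises r.IKError and nothing moves.
- r.job_done(): hands the job in, once; it reports no verdict.
The state is a dict: "clock": time; "joints": joint angles; "dq": joint speeds; "effort": joint torques, N m; "ee_pos": TCP position; "ee_rot": TCP orientation; "force": force on the tool from outside, world axes, zero at the start; "wrist_torque": the same for the moment, N m; "grip_width": opening from 0.0 (shut) to 1.0 (fully open).
Only numpy, scipy, OpenCV 4.12 (cv2) and the standard library are available. Lean on these libraries where they do the work, as an engineer would, in place of code of your own. Each camera call takes 0.05 s, during which the arm holds its last target.

## Working session

There is one attempt and no reset: what is moved stays moved. The work goes in short steps, each a Python script; the robot and the scene stay as the last script left them, time stands still between calls to the robot, and variables do not carry over. Pictures are saved under pics/ and viewed, and the job is handed in when it is done.

```bash
ls; mkdir -p pics; python3 - <<'E'
from bench import r,get_image
import cv2
for n in("scene","top","wrist"):
    d=get_image(n); cv2.imwrite(f"pics/{n}0.png",d["img"][:,:,::-1])
    print(n,d["camera_matrix"],d["k1"],d["rvec"],d["tvec"])
print(r.get_obs())
E
```

```text
pics
scene [[383.0152688    0.         283.14219411]
 [  0.         383.0152688  215.47075333]
 [  0.           0.           1.        ]] -0.08421588981822106 [ 0.86455992  2.71361486 -0.84265857] [ 0.44551186 -0.19961943  1.0210297 ]
top [[447.05648054   0.         279.4713203 ]
 [  0.         447.05648054 213.19622578]
 [  0.           0.           1.        ]] -0.13801629295781953 [ 2.16263159 -2.14753149  0.18539339] [0.01213737 0.57069997 0.73691801]
wrist [[291.59144883   0.         280.5971095 ]
 [  0.         291.59144883 207.45961107]
 [  0.           0.           1.        ]] -0.027710672140259306 [-2.35617763  1.72377932  0.23369964] [-0.57360554 -0.03635949  0.38975716]
{'clock': 0.15, 'joints': array([-1.46930711e+00,  1.81376940e-01,  1.60774217e+00,  2.07041309e-05,
        1.35382813e+00, -2.06293301e-01]), 'dq': array([ 0.00061418, -0.00064339, -0.00176804,  0.00047211,  0.00042663,
       -0.00060644]), 'effort': array([-4.27583582e-04, -4.34236264e+01, -3.42178524e+01,  7.02459714e-02,
        3.56117240e-02, -8.15363273e-05]), 'ee_pos': array([ 0.17418099, -0.54758682,  0.25703088]), 'ee_rot': array([ 0.69878256,  0.10886485, -0.69871812,  0.10790907]), 'force': array([-0.93208309,  0.17343088,  0.08668743]), 'wrist_torque': array([ 0.01407488,  0.00466763, -0.01231102]), 'grip_width': 1.000988563832248}
```

View pics/scene0.png

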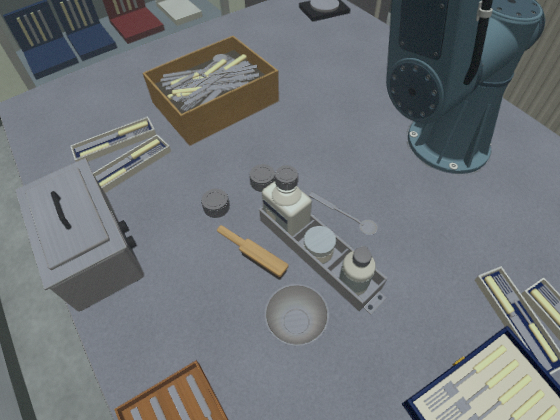

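View pics/top0.png

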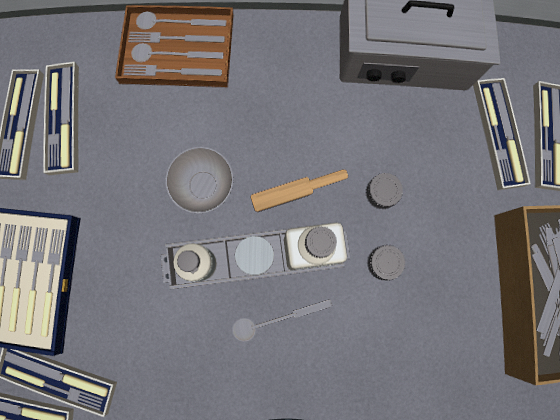

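View pics/wrist0.png

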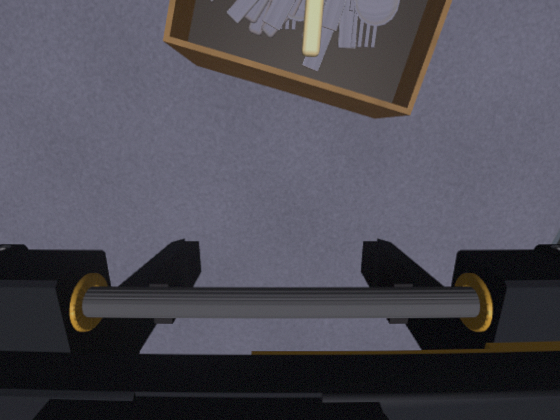

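The oblong bottle is at about (318,243) in the top view and (287,190) in the scene view. Two loose look-alike caps lie on the counter beside it. I'll zoom in on the cap.

```bash
python3 - <<'E'
import cv2,numpy as np
a=cv2.imread("pics/top0.png")[210:300,150:400]; b=cv2.imread("pics/scene0.png")[150:250,230:350]
cv2.imwrite("pics/za.png",cv2.resize(a[:,120:220],None,fx=6,fy=6,interpolation=cv2.INTER_CUBIC))
cv2.imwrite("pics/zb.png",cv2.resize(b,None,fx=6,fy=6,interpolation=cv2.INTER_CUBIC))
E
```

```text
(no output)
```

View pics/za.png

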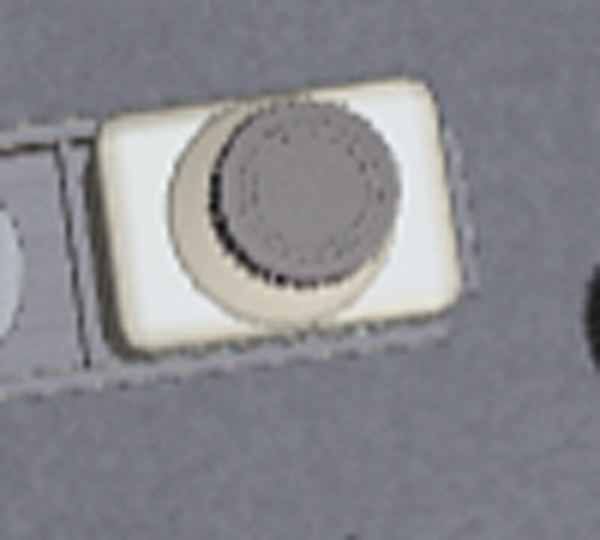

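View pics/zb.png

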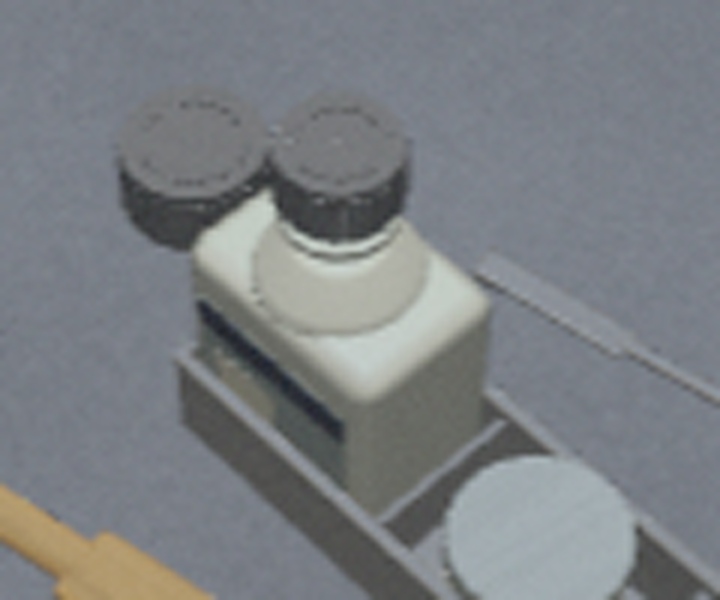

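```bash
cat > h.py <<'E'
import numpy as np, cv2
from scipy.spatial.transform import Rotation as R
def ray(d,uv):
    K=d["camera_matrix"];k=d["k1"]
    p=cv2.undistortPoints(np.array([[uv]],float),K,np.array([k,0,0,0.]),None,None,None)[0,0]
    Rm=cv2.Rodrigues(np.array(d["rvec"],float))[0];t=np.array(d["tvec"]).ravel()
    return -Rm.T@t, Rm.T@np.array([p[0],p[1],1])
def atz(d,uv,z):
    c,v=ray(d,uv);return c+v*(z-c[2])/v[2]
def proj(d,P):
    return cv2.projectPoints(np.array(P,float).reshape(-1,3),np.array(d["rvec"],float),np.array(d["tvec"],float),d["camera_matrix"],np.array([d["k1"],0,0,0.]))[0][:,0]
def tri(obs):
    A=0;b=0
    for d,uv in obs:
        c,v=ray(d,uv);v=v/np.linalg.norm(v);M=np.eye(3)-np.outer(v,v);A=A+M;b=b+M@c
    return np.linalg.solve(A,b)
def down(psi): # jaw axis y at angle psi in world
    y=np.array([np.cos(psi),np.sin(psi),0]);x=np.array([0,0,-1.]);z=np.cross(x,y)
    return R.from_matrix(np.c_[x,y,z]).as_quat()
E
python3 - <<'E'
from h import *
from bench import r,get_image
t=get_image("top");s=get_image("scene")
a=(321.1,241.3);b=(286.4,173.4)
P=tri([(t,a),(s,b)]);print(P,atz(t,a,.177),atz(s,b,.177))
print("diam",np.linalg.norm(atz(t,(306.4,241.3),.177)-atz(t,(336.3,241.3),.177)))
# rack corners top rim z .045
for uv in [(345,238),(347,263),(171,285),(165,250)]: print(uv,atz(t,uv,.045))
for w in [(387,262),(385,190)]: print(atz(t,w,.025))
def draw(d,n,P,sc,x0,y0,w,h):
    im=cv2.resize(d["img"][y0:y0+h,x0:x0+w,::-1],None,fx=sc,fy=sc,interpolation=cv2.INTER_CUBIC)
    th=np.linspace(0,2*np.pi,60)
    for z,c in((.177,(0,0,255)),(.152,(0,255,0))):
        q=proj(d,np.c_[P[0]+.0225*np.cos(th),P[1]+.0225*np.sin(th),0*th+z])
        q=((q-[x0,y0]+.5)*sc-.5).astype(int);cv2.polylines(im,[q[:,None]],True,c,1)
    cv2.imwrite(n,im)
C=(atz(t,a,.177)+atz(s,b,.177))/2;C=P
draw(t,"pics/oa.png",C,8,280,215,80,60);draw(s,"pics/ob.png",C,8,250,150,80,60)
for psi in np.radians(np.arange(-180,180,30)):
    q=r.ik([P[0],P[1],.25],down(psi));print(round(np.degrees(psi)),None if q is None else np.round(q,2))
E
```

```text
[ 0.50951646 -0.03973937  0.17510445] [ 0.51034018 -0.04051314  0.177     ] [ 0.50958686 -0.03730291  0.177     ]
diam 0.042983115378237076
(345, 238) [ 0.52769408 -0.09769702  0.045     ]
(347, 263) [ 0.48446665 -0.10060891  0.045     ]
(171, 285) [0.44470084 0.20065375 0.045     ]
(165, 250) [0.50436286 0.21306226 0.045     ]
[ 0.4869988 -0.1762337  0.025    ]
[ 0.61757849 -0.17627479  0.025     ]
-180 [-0.31  0.04  1.77 -0.    1.32  2.83]
-150 [-0.31  0.04  1.77 -0.    1.32  2.31]
-120 [-0.31  0.04  1.77 -0.    1.32  1.78]
-90 [-0.31  0.04  1.77 -0.    1.32  1.26]
-60 [-0.31  0.04  1.77 -0.    1.32  0.74]
-30 [-0.31  0.04  1.77 -0.    1.32  0.21]
0 [-0.31  0.04  1.77 -0.    1.32 -0.31]
30 [-0.31  0.04  1.77 -0.    1.32 -0.83]
60 [-0.31  0.04  1.77 -0.    1.32 -1.36]
90 [-0.31  0.04  1.77 -0.    1.32 -1.88]
120 [-0.31  0.04  1.77 -0.    1.32 -2.4 ]
150 [-0.31  0.04  1.77 -0.    1.32 -2.93]
```

```bash
python3 -c "
import cv2,numpy as np
a=cv2.imread('pics/oa.png');b=cv2.imread('pics/ob.png');cv2.imwrite('pics/oab.png',cv2.resize(np.hstack([a,b]),(800,300)))"
```

```text
(no output)
```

View pics/oab.png

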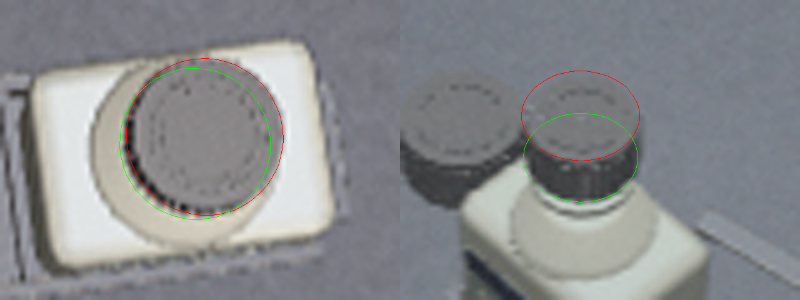

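The scene and top rays meet 2–3 mm apart at z≈0.177, the height the cap top should have. I'll go above the cap and refine with the wrist camera.

```bash
python3 - <<'E'
from h import *
from bench import r,get_image
P=[.510,-.039]
r.goto([P[0],P[1],.27],down(np.radians(-50)))
d=get_image("wrist");s=get_image("scene")
np.save("w1.npy",d,allow_pickle=True)
im=d["img"][:,:,::-1].copy()
th=np.linspace(0,2*np.pi,60)
q=proj(d,np.c_[P[0]+.0225*np.cos(th),P[1]+.0225*np.sin(th),0*th+.177])
cv2.polylines(im,[np.round(q).astype(int)[:,None]],True,(0,0,255),1)
cv2.imwrite("pics/w1.png",im);cv2.imwrite("pics/s1.png",s["img"][:,:,::-1])
o=r.get_obs();print(o["clock"],o["ee_pos"],o["joints"],o["force"],proj(d,[*P,.177]))
E
```

```text
2.5333 [ 0.51002326 -0.0398456   0.26997332] [-3.10232600e-01  2.67947865e-02  1.75013348e+00 -1.51950140e-04
  1.36469241e+00  5.63877663e-01] [ 0.79070684 -0.06166963 -1.14851408] [[280.45603448 215.50319262]]
```

View pics/w1.png

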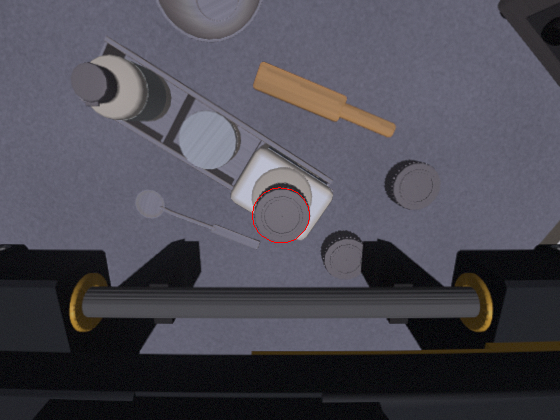

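```bash
python3 - <<'E'
import cv2
a=cv2.imread("pics/w1.png")[170:260,225:335]
cv2.imwrite("pics/w1z.png",cv2.resize(a,None,fx=6,fy=6,interpolation=cv2.INTER_CUBIC))
E
```

```text
(no output)
```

View pics/w1z.png

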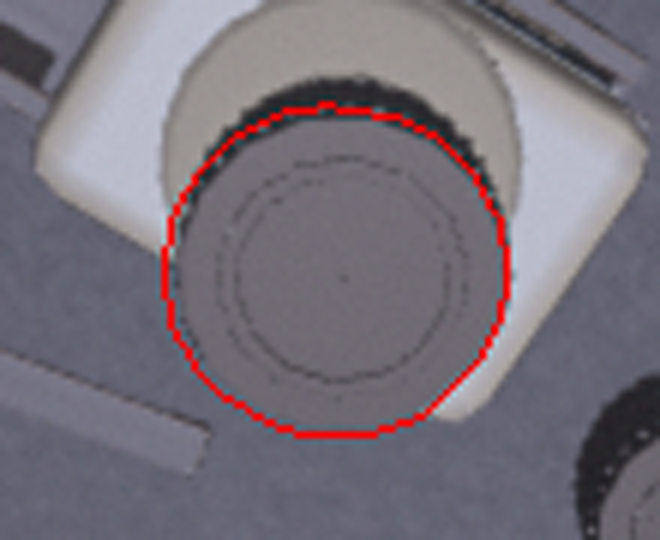

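```bash
python3 - <<'E'
from h import *
d=np.load("w1.npy",allow_pickle=True).item()
print(atz(d,(281.9,215.9),.177))
E
```

```text
[ 0.51047995 -0.04008306  0.177     ]
```

The wrist view gives (0.5105, -0.0401) and the top view (0.5103, -0.0405), so they agree to under 1 mm. Next I descend and grip lightly.

```bash
python3 - <<'E'
from h import *
from bench import r,get_image
q=down(np.radians(-50))
C=[.5104,-.0401]
r.move_l([*C,.20],q,.15); r.move_l([*C,.167],q,.06)
o=r.get_obs();print(o["clock"],o["ee_pos"],o["force"],o["wrist_torque"])
r.grasp(6); r.hold(.1)
o=r.get_obs();print(o["clock"],o["ee_pos"],o["force"],o["wrist_torque"],o["grip_width"]*88)
d=get_image("wrist");cv2.imwrite("pics/w2.png",d["img"][:,:,::-1])
d=get_image("scene");cv2.imwrite("pics/s2.png",cv2.resize(d["img"][120:260,200:380,::-1],None,fx=4,fy=4))
E
```

```text
3.85 [ 0.51044425 -0.04009709  0.16692669] [0.11001085 0.39991865 1.05837764] [ 0.00567746 -0.00488167 -0.01510158]
4.6833 [ 0.51059191 -0.04030185  0.16709368] [ 0.62995719 -1.82590607 -1.16209499] [-0.18531863 -0.16775204  0.00451648] 43.77190131714544
```

View pics/s2.png

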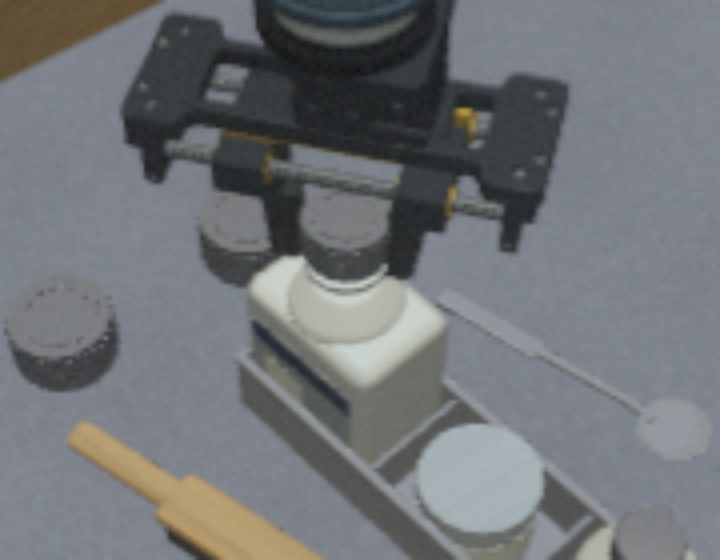

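View pics/w2.png

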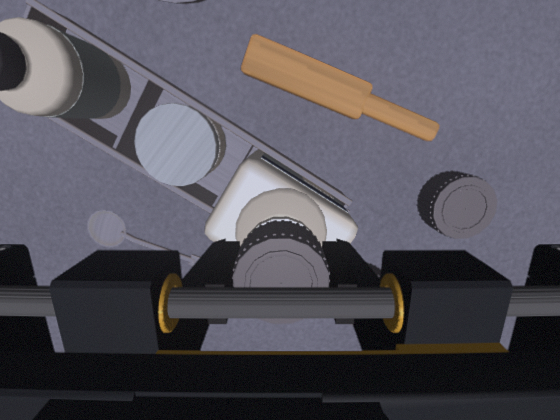

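```bash
python3 - <<'E'
from h import *
from bench import r,get_image
C=[.5104,-.0401];q=down(np.radians(-50))
r.grasp(58); r.hold(.1)
def rep(t):
    o=r.get_obs();print(t,round(o["clock"],2),o["ee_pos"].round(4),o["force"].round(1),o["wrist_torque"].round(2),round(o["grip_width"]*88,2));return o
rep("grip")
for dz in (2,3,4,4.5,5,5.5,6,6.5,7):
    r.move_l([*C,.167-dz/1000],q,.02); o=rep(dz)
    if o["force"][2]>18: break
E
```

```text
grip 5.1 [ 0.5105 -0.0402  0.1671] [ 0.9 -1.9  0.3] [-0.31 -0.22 -0.04] 42.85
2 5.35 [ 0.5107 -0.0403  0.1658] [-1.  -0.8  5.7] [-0.29  0.12 -0.  ] 43.08
3 5.6 [ 0.5108 -0.0403  0.1651] [-2.1 -1.1  8.3] [-0.25  0.22 -0.  ] 42.96
4 5.85 [ 0.5109 -0.0403  0.1644] [-2.8 -2.   9.6] [-0.21  0.38 -0.02] 43.01
4.5 6.1 [ 0.5109 -0.0403  0.164 ] [-2.8 -0.6 10.8] [-0.15  0.41  0.05] 42.84
5 6.35 [ 0.511  -0.0404  0.1637] [-3.2 -0.8 12.3] [-0.17  0.55 -0.03] 42.78
5.5 6.6 [ 0.511  -0.0403  0.1633] [-4.1 -1.1 12.1] [-0.15  0.52  0.06] 42.56
6 6.85 [ 0.5111 -0.0403  0.1629] [-2.8 -1.  12.2] [-0.16  0.56  0.  ] 42.68
6.5 7.1 [ 0.5111 -0.0403  0.1625] [-3.4  0.2 12.8] [-0.09  0.54  0.03] 43.15
7 7.35 [ 0.5111 -0.0403  0.162 ] [-4.  -0.2 13.7] [-0.11  0.61  0.03] 42.62
```

Force 13.7 N means about 5 mm by the spring, and the TCP travelled 5.1 mm, so nothing slipped. Press slightly more, then turn in steps.

```bash
python3 - <<'E'
from h import *
from bench import r,get_image
C=[.5099,-.0400];z=.1595
def rep(t):
    o=r.get_obs();a=R.from_quat(o["ee_rot"]).as_matrix();y=a[:,1];print(t,round(o["clock"],2),o["ee_pos"].round(4),"psi",np.degrees(np.arctan2(y[1],y[0])).round(1),"tilt",a[:2,0].round(4),o["force"].round(1),o["wrist_torque"].round(2),round(o["grip_width"]*88,2));return o
r.move_l([*C,z],down(np.radians(-50)),.02);rep("press")
for a in (8,16,25,35,45,55,65,75,85):
    r.move_l([*C,z],down(np.radians(-50+a)),.02); o=rep(a)
    if abs(o["wrist_torque"][2])>2.5 or o["force"][2]>30: print("STOP");break
E
```

```text
press 7.6 [ 0.5109 -0.0404  0.1617] psi -50.0 tilt [ 0.0024 -0.0011] [-2.8 -0.1 14.2] [-0.13  0.53 -0.03] 42.87
8 7.89 [ 0.511  -0.0403  0.1616] psi -42.0 tilt [ 0.0027 -0.0009] [-1.8 -0.8 12. ] [-0.1   0.35  0.06] 43.01
16 8.18 [ 0.511  -0.0402  0.1616] psi -34.0 tilt [ 0.0026 -0.0009] [-1.3 -0.3 13.5] [-0.07  0.3   0.13] 43.25
25 8.49 [ 0.5109 -0.0402  0.1615] psi -25.0 tilt [ 0.0026 -0.0009] [-2.7 -0.5 12.9] [-0.1   0.3   0.11] 42.62
35 8.82 [ 0.5111 -0.0401  0.1616] psi -15.0 tilt [ 0.003  -0.0007] [-3.  -0.5 12.4] [0.03 0.19 0.08] 42.9
45 9.14 [ 0.5111 -0.0402  0.1616] psi -5.0 tilt [ 0.0028 -0.0008] [-3.3  0.2 13. ] [-0.07  0.22  0.13] 43.23
55 9.47 [ 0.5112 -0.0402  0.1616] psi 5.0 tilt [ 0.0032 -0.0008] [-1.4 -0.4 12.5] [-0.    0.13  0.06] 42.93
65 9.79 [ 0.5112 -0.0402  0.1617] psi 15.0 tilt [ 0.0033 -0.0009] [-1.  -0.3 11.8] [-0.06  0.11  0.09] 43.12
75 10.12 [ 0.5113 -0.0403  0.1617] psi 25.0 tilt [ 0.0034 -0.0009] [-1.7 -1.6 12.2] [-0.01  0.08  0.03] 42.84
85 10.44 [ 0.5113 -0.0403  0.1617] psi 35.0 tilt [ 0.0035 -0.001 ] [-1.4  0.6 12.8] [-0.07  0.04  0.04] 43.0
```

```bash
python3 - <<'E'
from h import *
from bench import r,get_image
q=down(np.radians(35))
def rep(t):
    o=r.get_obs();a=R.from_quat(o["ee_rot"]).as_matrix();print(t,round(o["clock"],2),o["ee_pos"].round(4),"tilt",a[:2,0].round(4),o["force"].round(1),o["wrist_torque"].round(2),round(o["grip_width"]*88,2));return o
for z in (.164,.167,.1685,.171,.174,.178,.184):
    C=[.5100 if z<.165 else .5107,-.0402]
    r.move_l([*C,z],q,.03);o=rep(z)
    if o["force"][2]<-6: print("STOP");break
d=get_image("scene");cv2.imwrite("pics/s3.png",cv2.resize(d["img"][120:260,200:380,::-1],None,fx=4,fy=4))
E
```

```text
0.164 10.74 [ 0.5113 -0.0403  0.1658] tilt [ 0.0034 -0.0005] [0.8 0.7 7.5] [ 0.02 -0.19  0.04] 42.75
0.167 10.99 [ 0.5113 -0.0402  0.1678] tilt [ 0.0015 -0.0003] [0.5 0.2 5.1] [-0.15 -0.17  0.04] 43.13
0.1685 11.24 [ 0.5108 -0.0402  0.1684] tilt [0.0004 0.0001] [ 1.  -1.4  1.4] [-0.06 -0.43 -0.04] 43.03
0.171 11.49 [ 0.5104 -0.0401  0.1707] tilt [-0.0008  0.0003] [ 1.4 -0.6 -0.4] [-0.11 -0.28  0.06] 42.97
0.174 11.74 [ 0.5108 -0.0401  0.1741] tilt [0.0002 0.0002] [ 0.8  0.  -1.3] [-0.01 -0.25 -0.01] 43.08
0.178 12.03 [ 0.5107 -0.0402  0.1783] tilt [ 0.0001 -0.    ] [ 0.2 -0.  -0.8] [ 0.01 -0.18  0.05] 43.06
0.184 12.38 [ 0.5109 -0.0403  0.1843] tilt [ 0.0006 -0.0002] [ 1.   0.4 -1. ] [-0.02 -0.1   0.01] 42.85
```

View pics/s3.png

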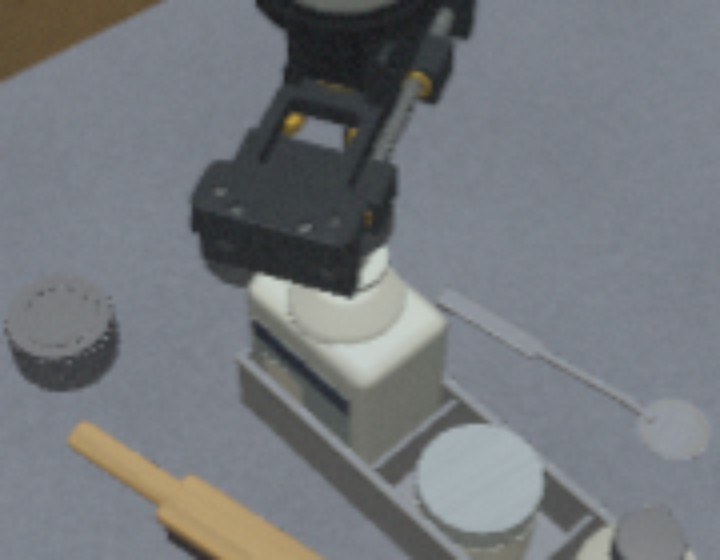

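The cap is free: force is about −1 N and the neck is exposed near (370,265). Raise it to the final height.

```bash
python3 - <<'E'
from h import *
from bench import r,get_image
q=down(np.radians(35))
r.move_l([.5106,-.0402,.226],q,.04);r.hold(.5)
o=r.get_obs();a=R.from_quat(o["ee_rot"]).as_matrix();print(round(o["clock"],2),o["ee_pos"].round(4),"tilt",a[:2,0].round(4),o["force"].round(1),o["grip_width"]*88)
d=get_image("scene");t=get_image("top");w=get_image("wrist")
s=cv2.resize(d["img"][110:250,215:365,::-1],(450,420))
cv2.imwrite("pics/s4.png",np.hstack([s,cv2.resize(w["img"],(350,420))[:,:,::-1]]))
cv2.imwrite("pics/t4.png",t["img"][:,:,::-1])
cv2.imwrite("pics/w4.png",w["img"][:,:,::-1])
E
```

```text
14.12 [ 0.5106 -0.0402  0.226 ] tilt [-0. -0.] [-0.3 -0.1  0.2] 43.212272649824236
```

View pics/s4.png

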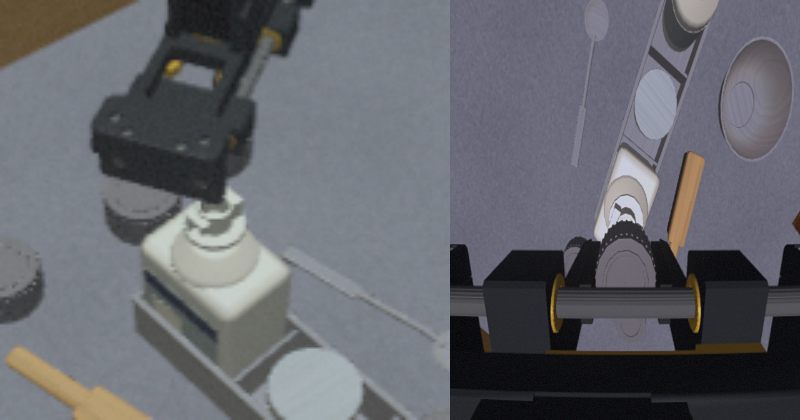

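View pics/t4.png

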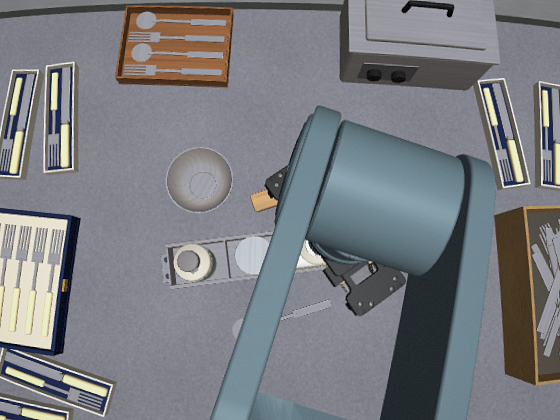

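View pics/w4.png

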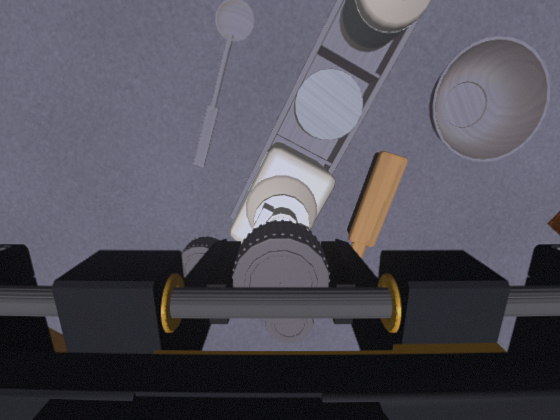

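The wrist view shows the cap level in the jaws at about (281,283), where it sat when first gripped. The open neck is directly below it, the bottle stands in its bay, and the other things are where they were.

```bash
python3 -c "
from bench import r
r.job_done();o=r.get_obs();print(o['clock'],o['ee_pos'],o['grip_width']*88,o['force'])"
```

```text
the job is handed in; nothing more can be done
the job is handed in; nothing more can be done
```

The silver cleaner is open, and I handed the job in with the cap still gripped above the neck. I gripped the cap at 58 N, pressed it about 5 mm, turned it 85° anticlockwise while pressed, and lifted it straight off. It took about 14 s of the 32 s allowed.

- **Press:** the force of about 13.7 N matched 5 mm on the spring, and the TCP travelled 5.1 mm, so the cap did not slip.
- **Turn and lift:** the twisting moment stayed at 0.13 N m or less. During the lift the vertical force never went below −1.3 N, so the cap came away without catching.
- **Final hold:** the cap's centre is about 60 mm above the rim, so its lower edge is about 48 mm clear. The gripper is level (no measurable tilt) and within about 1 mm of the bottle axis.
- **Scene:** the last pictures show the open neck under the cap and the bottle upright in its bay. Nothing visible had moved, but the arm hid part of the top view.

**Disagreements:**
- The scene camera placed the cap about 3 mm off in y from the top and wrist cameras. I used those two, which agreed to under 1 mm.
- The grip width read 43 mm against the nominal 45 mm.
- The arm gave by 2–3 mm while pressing, so I went by measured position and force.

No state could be read after handing in, so the one second of holding afterwards is unchecked.

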